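Pull the old drive from the dock and hold it while it spins down

TASK

The new memory stick is loaded in the drive dock: shut its hinged cover fully, then take out the old drive that stands in the slot behind it, by its pull tab. It fits tightly and the dock is loose, so do not pull straight up, rock the drive side to side along its slot, over to the one side and the other several times, easing it up until it frees, with the dock staying put on the desk and the things around it left alone. Finish with the drive still in the gripper: held still and upright, about a finger's width clear above its slot, while its discs spin down.

Things in the scene. Friction and masses are not known exactly. Their poses are not given: they have to be found in the camera images.
- dock: The drive dock: grey metal box on a black foot, 150 mm deep (its x), 130 mm wide (its y), 60 mm high, 0.65 to 0.75 kg, loose on the desk on four rubber feet. Origin at the centre of its underside; z up; its front with the cover faces -x, the drive slot lies towards +x, parallel to y. Its yaw varies by about half a radian either way.
- slot_mouth (a point): Centre of the mouth of the drive slot, in the dock's top face 60 mm above the desk, 36 mm to the dock's +x; the dock's axes. The slot is 20 mm wide (x) and 90 mm long (y): 6 mm of air at either end of the drive and 12 mm under its lower corners, so the drive can lean along y by up to about 0.18 rad either way.
- connector (a point): Middle of the connector block down in the slot, on which the drive stands (24 mm long along y, top 28 mm below the mouth). Brass springs 18 mm to either side of the middle press on both faces of the drive: together 11 to 15 N of friction, more than the dock weighs, until the drive has risen 11 mm; then it is loose.
- drive: The old drive: a 2.5 inch hard drive in a black plastic carrier, standing upright in the slot; 18 mm thick (its x), 78 mm wide (its y), 104 mm tall to its shoulders, then the pull tab; about 0.24 kg. Origin at the centre of its lower edge face, at the start 32 mm above the desk; its axes are then the dock's.
- tab_top (a point): Centre of the top of the drive's pull tab, 140 mm above its origin. The tab stands on the middle of the shoulders: 44 mm wide (y), 14 mm thick (x), 36 mm tall; gripped across its width, it turns only with the gripper. Leaned in its own plane (about its x) the drive slips in the springs and comes up easily, some 1.6 mm for each lean from 0.1 rad on one side to 0.1 rad on the other.
- cover (a joint): Hinge of the black cover of the memory stick bay in the dock's top, rad: 0 shut, lying flat on the dock; about 1.3 to 1.9 at the start (standing open). Light friction (0.03 N m) keeps it where it is left. It swings shut away from the dock's front, towards the drive.
- cover_hinge (a point): Middle of the cover's hinge line, along the dock's y, near its front: 60 mm to the dock's -x, 62.5 mm above the desk. The cover is 46 mm from hinge to free edge, 108 mm wide, 4 mm thick; shut, it lies from the hinge towards the drive, ends 41 mm before the drive's face and its upper face is 64.5 mm above the desk.
- cover_edge (a point): Middle of the cover's free edge, 45 mm from the hinge line.
- spare_drive: Bystander: another drive of the same kind in its carrier, lying flat on the desk beside the dock, 18 mm high, 140 mm long (its x), 78 mm wide; origin under its centre.
- screwdriver: Bystander: screwdriver lying beside the dock, 170 mm long along its x.
- stick_case: Bystander: empty pale plastic case of the memory stick, lying beside the dock, 105 mm long (its x), 40 mm wide, 13 mm high.
- mug: Bystander: white mug, 92 mm high, 82 mm across, standing behind the dock (its +x side), to the right.
Not all that is in view belongs to the job. What is shaped like the dock but green is not meant. What is shaped like the drive but purple or red is not meant.

How it is judged:
By the outcome, as a careful person would: the job done as asked, in the order asked, and still so for the second after the job is handed in, while the arm keeps its last pose, push and grip.
It also fails if it takes over 58 s, if anything falls off the work surface, if the arm or the gripper's body presses on something with over 40 N, if the wrist force passes 120 N, or if a joint passes its speed limit or range.

ROBOT

A 6-joint arm with a two-finger parallel gripper is mounted at the origin on the work surface. World frame = base frame: x ahead of the robot, y to its left, z up, the work surface at z = 0. Lengths are in m, angles in degrees, forces in N, time in s.
With the tool pointing down it reaches from about 0.35 to 0.875 m from the base axis. Payload 4.2 kg.
Tool frame: the origin (TCP) lies between the finger pads; the fingertips stand 14 mm ahead of it and the grasp point (between the pads) lies 5 mm behind it; z points along the fingers, y is the line along which they close (so a half turn about z gives the same grasp; the last joint's range is limited). The gripper opens to 87 mm and grips with 3 to 60 N. Pads are 19 mm wide; open, the fingers measure 117 mm over their backs; the gripper's body (75 mm by 190 mm) begins 51 mm behind the grasp point.
Start: joints at [-50.157, 22.042, 0.453, 0, -68.411, -14.817], TCP at [0.264, -0.566, 0.237] pointing down, gripper open.
Joint ranges: [-179.83, 179.83], [-69.29, 118.12], [-61.27, 80.66], [-181.25, 117.63], [-171.15, -9.14], [-177.46, 177.46]. Speed limits (degrees/s): [159.86, 159.86, 180, 180, 180, 180].

INTERFACE

Orientations are given as a 3x3 rotation matrix whose columns are the frame's x, y, z axes.
In Python, from station import * gives the robot as it stands. The module is installed in compiled form; this text tells all that it offers.
- The arm moves only by the tool play_rows, never from a script. Its argument "steps" is a list of rows, each an object of numbers: "ax", "ay", "az": the turn, a rotation vector about the tool's x, y, z in degrees; "dx", "dy", "dz": the shift along the tool's x, y, z in mm; "claw": the finger opening in mm, from 0 to 87. A call has 1 to 20 rows; each row shifts and turns the commanded pose from where the row before left it, along the tool's axes as they then stand; what a row does not reach is not made up. A row lasts 1/10 s, in which the tool goes at most 50 mm and 8.59 degrees, less where a joint would pass 70% of its speed; a pose out of reach is approached as far as the arm can. A call with a gripper value outside its range is refused whole. The fingers move at their own pace and stop on an object; the grip force is fixed at half the most. Time passes only in rows, so rows that do not move let the fingers close. It gives the time, the measured TCP pose, the force, the opening and the grip force at its end, in the units of the state.
- sense(): the state, without advancing time (a new reading comes with each control period).
- capture(name): name is "scene" or "side" or "wrist"; returns a dict with "frame" (400x640x3 uint8, blue, green, red), "range_z" (400x640 float32, m along the optical axis (not along the pixel's ray), 0 where there is no reading), "fx", "fy", "cx", "cy" (pixels), "k1" (the pictures are not rectified: a ray, as slopes to the right and down, at radius r is drawn at 1 + k1 r^2 times it, then the intrinsics apply), "xyz" and "rotation" of the camera in the world. Camera axes: x right, y down, z forward; pixel columns grow to the right and rows downward; lengths in m; the calibration is good to about 2 mm. A picture is of the moment at which its call begins.
- finish_job(): hands the job in; it is judged then, once.
The state is a dict: "time_s": time; "joints": joint angles; "joint_velocities": joint speeds; "effort": joint torques, N m; "tcp_pos": TCP position; "ee_rot": TCP orientation; "wrist_force": force on the tool from outside, world axes, zero at the start; "moment": the same for the moment, N m; "gripper_width": opening from 0.0 (shut) to 1.0 (fully open); "gripper_force": force on a finger pad.
Only numpy, scipy, OpenCV 4.12 (cv2) and the standard library are available. Lean on these libraries where they do the work, as an engineer would, in place of code of your own. Each camera call takes 0.05 s, during which the arm holds its last target. There are 200 camera calls.

## Working session

There is one attempt and no reset: what is moved stays moved. The work goes in short steps, Python scripts to look and compute and a tool call to move; the robot and the scene stay as the last step left them, time stands still between calls to the robot, and variables do not carry over. Pictures are saved under pics/ and viewed, at most 10 in all, crops included, and the job is handed in when it is done.

Besides the shell and the picture viewer there is one more tool, called after ">>>" as a command line: name --argument value ..., lists and objects as JSON in quotes. play_rows: Moves the arm, as the interface text tells. Its arguments: {"type":"object","properties":{"steps":{"type":"array"}},"required":["steps"]}

```bash
mkdir -p pics
cat > h.py <<'E'
from station import *
import numpy as np, cv2
def cloud(c):
    h,w=c["range_z"].shape
    u,v=np.meshgrid(np.arange(w),np.arange(h))
    K=np.array([[c["fx"],0,c["cx"]],[0,c["fy"],c["cy"]],[0,0,1.]])
    p=cv2.undistortPoints(np.stack([u,v],-1).reshape(-1,1,2).astype(np.float64),K,np.array([c["k1"],0,0,0,0.])).reshape(h,w,2)
    z=c["range_z"][...,None]
    P=np.concatenate([p*z,z],-1)
    return P@np.array(c["rotation"]).T+np.array(c["xyz"])
E
python3 - <<'E'
from h import *
ims=[]
for n in("scene","side"):
    c=capture(n); cv2.imwrite(f"pics/{n}0.png",c["frame"]); np.savez(f"{n}0.npz",**c)
    print(n,c["xyz"],np.round(c["rotation"],2).tolist(),c["k1"],c["fx"],(c["range_z"]>0).mean())
s=sense();print({k:np.round(v,3).tolist() for k,v in s.items()})
E
```

```text
scene [0.93687186 0.28358304 0.82159325] [[-0.61, 0.65, -0.45], [0.79, 0.49, -0.36], [-0.01, -0.58, -0.82]] -0.03742868793736647 369.91425841159406 0.9959609375
side [0.21456386 0.7240461  0.66403506] [[-0.9, -0.25, 0.35], [-0.43, 0.49, -0.76], [0.02, -0.83, -0.55]] -0.1260888273518219 466.1279161797535 0.9959921875
{'time_s': 0.1, 'joints': [-50.156, 22.087, 0.389, -0.025, -68.41, -14.816], 'joint_velocities': [0.085, -0.025, 0.114, -0.022, 0.01, -0.013], 'effort': [-0.0, -39.169, 18.793, 4.232, 0.013, -0.0], 'tcp_pos': [0.264, -0.566, 0.236], 'ee_rot': [[-0.906, -0.423, -0.001], [-0.423, 0.906, 0.002], [0.0, 0.002, -1.0]], 'wrist_force': [-0.265, 0.181, -0.235], 'moment': [-0.067, 0.043, 0.01], 'gripper_force': 0.0, 'gripper_width': 0.997}
```

View pics/scene0.png

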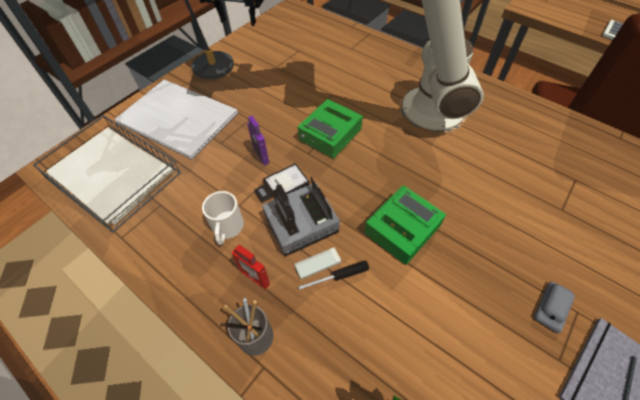

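View pics/side0.png

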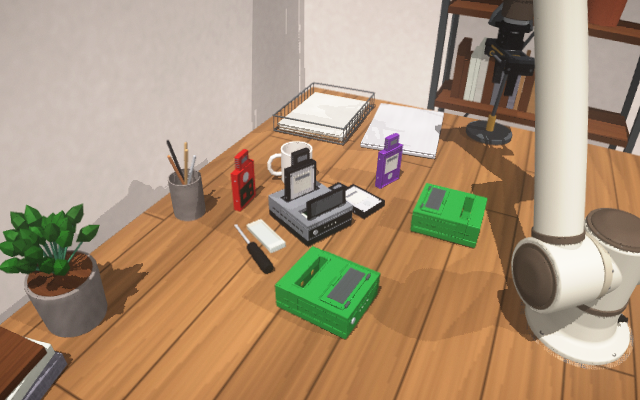

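The scene view shows the grey dock at about (300,215), with the drive at (287,208), the open cover at (320,195), the spare drive at (285,182), the mug at (222,215), and the case and screwdriver at (320,265). In the side view the dock is at (312,210), with the tab at (300,158) and the cover at (326,203). The green docks and the red and purple drives are decoys.

Run:
```python
from h import *
from scipy import ndimage
W=[];
for n,box in(("scene",(255,340,175,255)),("side",(265,360,145,245))):
    c=dict(np.load(n+"0.npz")); P=cloud(c); f=c["frame"]
    hsv=cv2.cvtColor(f,cv2.COLOR_BGR2HSV)
    m=np.zeros(f.shape[:2],bool); m[box[2]:box[3],box[0]:box[1]]=1
    m&=(c["range_z"]>0)
    p=P[m]; s=hsv[m][:,1]; v=hsv[m][:,2]
    print(n,"desk z",np.median(P[m&(hsv[...,1]>110)&(P[...,2]<.02)][:,2]))
    # dock top: grey low sat, z ~ .06
    q=p[(abs(p[:,2]-.06)<.006)&(s<90)]
    r=cv2.minAreaRect(q[:,:2].astype(np.float32)*1000); print(" top",len(q),r)
    for lo,hi in((.08,.10),(.10,.12),(.12,.135),(.14,.16),(.163,.18)):
        q=p[(p[:,2]>lo)&(p[:,2]<hi)]
        if len(q)>3: print(" z",lo,hi,len(q),q.mean(0).round(4),cv2.minAreaRect(q[:,:2].astype(np.float32)*1000))
    W.append(p[(s<110)])
# top map
p=np.concatenate(W);o=np.array([0.45,-.3])
a=p[:,2]>.02; print(p[a].min(0),p[a].max(0))
big=[]
for n in("scene","side"):
    c=dict(np.load(n+"0.npz"));f=c["frame"]
    b=(200,140,180,135) if n=="scene" else (220,120,180,135)
    big.append(cv2.resize(f[b[1]:b[1]+b[3],b[0]:b[0]+b[2]],(400,300),interpolation=cv2.INTER_CUBIC))
cv2.imwrite("pics/crop.png",np.hstack(big))
```

```text
scene desk z -0.0006291396744276256
 top 1985 ((597.5731201171875, -61.166282653808594), (132.18435668945312, 151.17349243164062), 64.49649047851562)
 z 0.08 0.1 151 [ 0.5931 -0.0473  0.0905] ((593.3944702148438, -56.99761962890625), (107.8357925415039, 104.0140151977539), 66.12342834472656)
 z 0.1 0.12 170 [ 0.5898 -0.0476  0.1081] ((591.3695678710938, -56.14833068847656), (106.50591278076172, 106.13343811035156), 64.50306701660156)
 z 0.12 0.135 79 [ 0.6422 -0.0573  0.1313] ((630.9967041015625, -75.60264587402344), (76.91861724853516, 17.99288558959961), 64.77672576904297)
 z 0.14 0.16 53 [ 0.6389 -0.0658  0.1505] ((637.2435302734375, -75.98079681396484), (41.85979461669922, 13.15013313293457), 84.4538345336914)
 z 0.163 0.18 122 [ 0.6324 -0.0743  0.1704] ((631.439208984375, -74.72897338867188), (43.877708435058594, 14.081310272216797), 63.68804931640625)
side desk z 0.0003565123709237117
 top 1438 ((653.2683715820312, -100.86386108398438), (155.4202880859375, 308.6435546875), 54.046546936035156)
 z 0.08 0.1 705 [ 0.6096 -0.0846  0.0891] ((646.4674682617188, -122.57905578613281), (121.92910766601562, 303.664306640625), 46.22818374633789)
 z 0.1 0.12 424 [ 0.593  -0.0552  0.1082] ((582.3048095703125, -61.04176330566406), (105.66493225097656, 108.10242462158203), 56.26557540893555)
 z 0.12 0.135 174 [ 0.6269 -0.0685  0.1277] ((623.2695922851562, -73.1388168334961), (80.04762268066406, 17.130197525024414), 55.71851348876953)
 z 0.14 0.16 144 [ 0.6261 -0.0715  0.1501] ((624.509033203125, -74.04541015625), (45.872093200683594, 14.779497146606445), 51.63636016845703)
 z 0.163 0.18 117 [ 0.6276 -0.0739  0.1695] ((628.9601440429688, -75.93199920654297), (44.522953033447266, 17.58767318725586), 70.56843566894531)
[ 0.50144377 -0.25591673  0.02003722] [0.77457105 0.02988198 0.1740572 ]
```

View pics/crop.png

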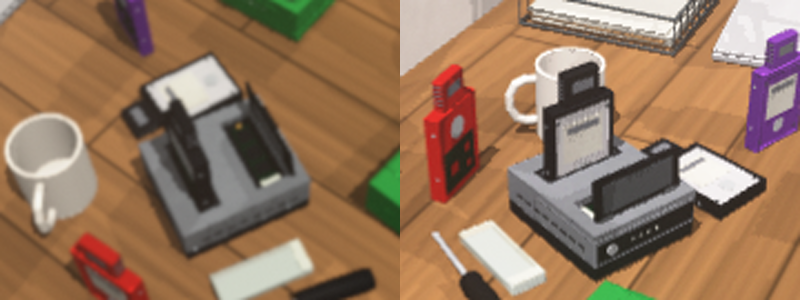

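```bash
cat >> h.py <<'E'
from scipy.spatial.transform import Rotation as Ro
YAW=-25.5; C=np.array([.5976,-.0612,0])
D=Ro.from_euler('z',YAW,degrees=True).as_matrix()
TOOL=D@np.diag([-1,1,-1.])   # tool x=-dock x, y=dock y, z down
def st():
    s=sense(); p=np.array(s["tcp_pos"]); R=np.array(s["ee_rot"])
    print("t",round(s["time_s"],2),"dock mm",((p-C)@D*1000).round(1),"F dock",(np.array(s["wrist_force"])@D).round(1),"w",round(s["gripper_width"]*87,1),"gf",round(s["gripper_force"],1),"rot err toolframe deg",np.rad2deg(Ro.from_matrix(R.T@TOOL).as_rotvec()).round(2))
    return p,R
def go(x,y,z):
    p,R=st(); t=C+D@np.array([x,y,z])/1000
    print("shift now-axes",((t-p)@R*1000).round(1),"target-axes",((t-p)@TOOL*1000).round(1),"turn",np.rad2deg(Ro.from_matrix(R.T@TOOL).as_rotvec()).round(2))
E
python3 - <<'E'
from h import *
for n in("scene","side"):
    c=dict(np.load(n+"0.npz")); P=(cloud(c)-C)@D*1000
    X=P.reshape(-1,3)
    k=(X[:,0]>-90)&(X[:,0]<0)&(abs(X[:,1])<58)
    for z in range(68,112,6):
        q=X[k&(abs(X[:,2]-z)<3)]
        if len(q)>3: print(n,z,len(q),"x",np.percentile(q[:,0],[5,50,95]).round(1),"y",q[:,1].min().round(1),q[:,1].max().round(1))
    q=X[(abs(X[:,2]-171)<4)&(abs(X[:,0]-36)<15)&(abs(X[:,1])<40)]
    if len(q): print("tab x",q[:,0].min(),q[:,0].max(),"y",q[:,1].min(),q[:,1].max(),"z",np.median(q[:,2]))
    q=X[(X[:,2]>105)&(X[:,2]<134)&(abs(X[:,0]-36)<15)&(abs(X[:,1])<60)]
    print("drive y",q[:,1].min(),q[:,1].max())
go(-105,0,200)
E
```

```text
scene 68 14 x [-58.1 -57.4 -57. ] y -47.9 55.0
scene 74 14 x [-57.6 -56.3 -55.5] y -51.7 53.1
scene 80 17 x [-58.4 -55.6 -54.9] y -44.3 53.8
scene 86 20 x [-56.1 -55.1 -54.4] y -47.9 54.5
scene 92 27 x [-55.7 -54.7 -54.3] y -53.4 54.0
scene 98 25 x [-55.3 -54.7 -54. ] y -50.6 54.3
scene 104 50 x [-59.4 -54.6 -53.9] y -51.2 55.1
scene 110 43 x [-59.2 -55.7 -54.2] y -51.4 55.1
tab x 29.373219845806513 43.13635240856625 y -19.631132931477488 24.28680338409112 z 171.16923233389903
drive y -36.452593010878175 40.70908005804116
side 68 90 x [-63.3 -61.4 -59.5] y -54.6 53.7
side 74 92 x [-62.9 -61.1 -59.3] y -55.4 53.5
side 80 96 x [-62.8 -60.7 -58.4] y -55.9 52.7
side 86 95 x [-61.6 -59.7 -57.8] y -54.8 51.8
side 92 93 x [-61.9 -59.1 -57.3] y -53.7 53.8
side 98 97 x [-60.6 -58.8 -56.6] y -52.3 52.7
side 104 93 x [-61.  -58.5 -54.7] y -51.2 52.7
side 110 65 x [-60.6 -57.5 -54.9] y -53.8 53.1
tab x 27.1649819315829 44.38253328068591 y -22.247190609825104 22.05554189506708 z 171.21504385944635
drive y -39.24256862739725 39.610170020445054
t 0.1 dock mm [ -83.6 -599.   235.6] F dock [-0.3  0.  -0.2] w 86.7 gf 0.0 rot err toolframe deg [ 1.000e-01 -5.000e-02  5.052e+01]
shift now-axes [-448.8  397.3   36.3] target-axes [ 21.4 599.   35.6] turn [ 1.000e-01 -5.000e-02  5.052e+01]
```

>>> play_rows --steps '[{"az":8.42,"claw":0},{"az":8.42,"claw":0},{"az":8.42,"claw":0},{"az":8.42,"claw":0},{"az":8.42,"claw":0},{"az":8.42,"claw":0},{"dy":40,"claw":0},{"dy":40,"claw":0},{"dy":40,"claw":0},{"dy":40,"claw":0},{"dy":40,"claw":0},{"dy":40,"claw":0},{"dy":40,"claw":0},{"dy":40,"claw":0},{"dy":40,"claw":0},{"dy":40,"claw":0},{"dy":40,"claw":0},{"dy":40,"claw":0},{"dy":40,"claw":0},{"dy":40,"dx":20,"claw":0}]'

```text
invalid input at $.steps[0]: expected keys ax, ay, az, dx, dy, dz, claw
```

```bash
python3 -c "
from h import *
go(-105,0,108)"
```

```text
t 0.1 dock mm [ -83.6 -599.   235.6] F dock [-0.3  0.  -0.2] w 86.7 gf 0.0 rot err toolframe deg [ 1.000e-01 -5.000e-02  5.052e+01]
shift now-axes [-448.8  397.1  128.3] target-axes [ 21.4 599.  127.6] turn [ 1.000e-01 -5.000e-02  5.052e+01]
```

All seven keys are needed.

>>> play_rows --steps '[{"ax":0,"ay":0,"az":8.42,"dx":0,"dy":0,"dz":0,"claw":0},{"ax":0,"ay":0,"az":8.42,"dx":0,"dy":0,"dz":0,"claw":0},{"ax":0,"ay":0,"az":8.42,"dx":0,"dy":0,"dz":0,"claw":0},{"ax":0,"ay":0,"az":8.42,"dx":0,"dy":0,"dz":0,"claw":0},{"ax":0,"ay":0,"az":8.42,"dx":0,"dy":0,"dz":0,"claw":0},{"ax":0,"ay":0,"az":8.42,"dx":0,"dy":0,"dz":0,"claw":0},{"ax":0,"ay":0,"az":0,"dx":0,"dy":40,"dz":0,"claw":0},{"ax":0,"ay":0,"az":0,"dx":0,"dy":40,"dz":0,"claw":0},{"ax":0,"ay":0,"az":0,"dx":0,"dy":40,"dz":0,"claw":0},{"ax":0,"ay":0,"az":0,"dx":0,"dy":40,"dz":0,"claw":0},{"ax":0,"ay":0,"az":0,"dx":0,"dy":40,"dz":0,"claw":0},{"ax":0,"ay":0,"az":0,"dx":0,"dy":40,"dz":0,"claw":0},{"ax":0,"ay":0,"az":0,"dx":0,"dy":40,"dz":0,"claw":0},{"ax":0,"ay":0,"az":0,"dx":0,"dy":40,"dz":0,"claw":0},{"ax":0,"ay":0,"az":0,"dx":0,"dy":40,"dz":0,"claw":0},{"ax":0,"ay":0,"az":0,"dx":0,"dy":40,"dz":0,"claw":0},{"ax":0,"ay":0,"az":0,"dx":0,"dy":40,"dz":0,"claw":0},{"ax":0,"ay":0,"az":0,"dx":0,"dy":40,"dz":0,"claw":0},{"ax":0,"ay":0,"az":0,"dx":0,"dy":40,"dz":0,"claw":0},{"ax":0,"ay":0,"az":0,"dx":20,"dy":40,"dz":0,"claw":0}]'

```text
time_s: 2.1
tcp_pos: [0.4888, -0.0507, 0.236]
ee_rot: [[-0.902, 0.431, -0.0], [0.431, 0.902, -0.0], [-0.0, -0.0, -1.0]]
wrist_force: [0.2, -0.4, -0.3]
gripper_width: 0.004
gripper_force: 0.0
```

```bash
python3 -c "
from h import *
go(-105,0,108)"
```

```text
t 2.1 dock mm [-102.7  -37.4  236. ] F dock [ 0.3 -0.2 -0.3] w 0.3 gf 0.0 rot err toolframe deg [-0.02  0.01 -0.03]
shift now-axes [  2.3  37.4 128. ] target-axes [  2.3  37.4 128. ] turn [-0.02  0.01 -0.03]
```

>>> play_rows --steps '[{"ax":0,"ay":0,"az":0,"dx":2,"dy":10,"dz":32,"claw":0},{"ax":0,"ay":0,"az":0,"dx":0,"dy":10,"dz":32,"claw":0},{"ax":0,"ay":0,"az":0,"dx":0,"dy":10,"dz":32,"claw":0},{"ax":0,"ay":0,"az":0,"dx":0,"dy":7,"dz":32,"claw":0},{"ax":0,"ay":0,"az":0,"dx":0,"dy":0,"dz":0,"claw":0},{"ax":0,"ay":0,"az":0,"dx":-8,"dy":0,"dz":0,"claw":0},{"ax":0,"ay":0,"az":0,"dx":-8,"dy":0,"dz":0,"claw":0},{"ax":0,"ay":0,"az":0,"dx":-8,"dy":0,"dz":0,"claw":0},{"ax":0,"ay":0,"az":0,"dx":-6,"dy":0,"dz":0,"claw":0},{"ax":0,"ay":0,"az":0,"dx":-6,"dy":0,"dz":0,"claw":0},{"ax":0,"ay":0,"az":0,"dx":-6,"dy":0,"dz":0,"claw":0},{"ax":0,"ay":0,"az":0,"dx":-6,"dy":0,"dz":0,"claw":0},{"ax":0,"ay":0,"az":0,"dx":-6,"dy":0,"dz":0,"claw":0},{"ax":0,"ay":0,"az":0,"dx":-6,"dy":0,"dz":0,"claw":0},{"ax":0,"ay":0,"az":0,"dx":0,"dy":0,"dz":0,"claw":0}]'

```text
time_s: 3.6
tcp_pos: [0.5558, -0.0441, 0.108]
ee_rot: [[-0.902, 0.431, -0.001], [0.431, 0.902, -0.0], [0.001, -0.001, -1.0]]
wrist_force: [-1.1, 0.5, -0.7]
gripper_width: 0.006
gripper_force: 0.4
```

```bash
python3 -c "
from h import *
go(-35,0,96)
ims=[]
for n in('scene','side','wrist'):
    c=capture(n); f=c['frame']
    b=(200,140,180,135) if n=='scene' else (220,120,180,135)
    ims.append(cv2.resize(f if n=='wrist' else f[b[1]:b[1]+b[3],b[0]:b[0]+b[2]],(400,280)))
cv2.imwrite('pics/a.png',np.vstack([np.hstack(ims[:2]),np.hstack([ims[2],ims[2]*0])]))"
```

```text
t 3.6 dock mm [-45.1  -2.6 108. ] F dock [-1.2 -0.  -0.7] w 0.5 gf 0.4 rot err toolframe deg [-0.04 -0.05 -0.02]
shift now-axes [-10.1   2.6  12. ] target-axes [-10.1   2.6  12. ] turn [-0.04 -0.05 -0.02]
```

View pics/a.png

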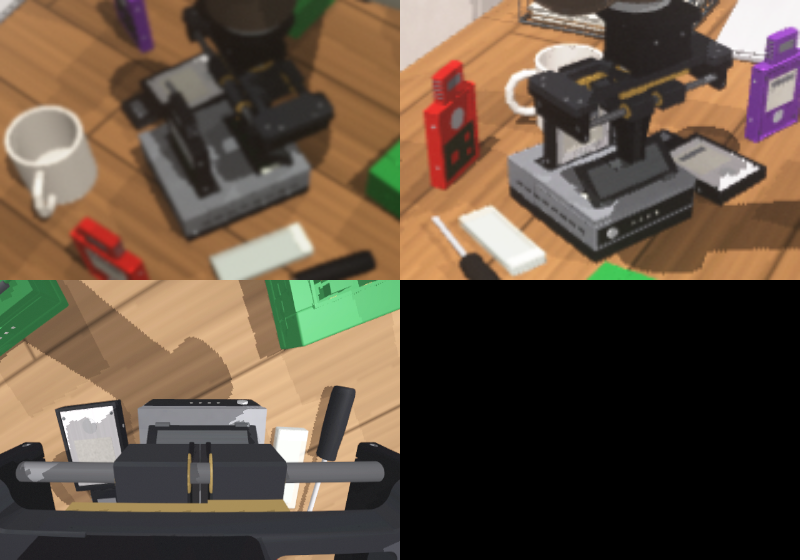

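>>> play_rows --steps '[{"ax":0,"ay":0,"az":0,"dx":-2,"dy":0,"dz":4,"claw":0},{"ax":0,"ay":0,"az":0,"dx":-2,"dy":0,"dz":4,"claw":0},{"ax":0,"ay":0,"az":0,"dx":-2,"dy":0,"dz":4,"claw":0},{"ax":0,"ay":0,"az":0,"dx":-2,"dy":0,"dz":4,"claw":0},{"ax":0,"ay":0,"az":0,"dx":-2,"dy":0,"dz":4,"claw":0},{"ax":0,"ay":0,"az":0,"dx":-2,"dy":0,"dz":4,"claw":0},{"ax":0,"ay":0,"az":0,"dx":0,"dy":0,"dz":1.5,"claw":0},{"ax":0,"ay":0,"az":0,"dx":0,"dy":0,"dz":1.5,"claw":0},{"ax":0,"ay":0,"az":0,"dx":0,"dy":0,"dz":1,"claw":0},{"ax":0,"ay":0,"az":0,"dx":0,"dy":0,"dz":1,"claw":0},{"ax":0,"ay":0,"az":0,"dx":0,"dy":0,"dz":0,"claw":0}]'

```text
time_s: 4.85
tcp_pos: [0.5664, -0.0489, 0.0795]
ee_rot: [[-0.903, 0.43, -0.0], [0.43, 0.903, 0.0], [0.0, -0.0, -1.0]]
wrist_force: [0.5, -0.3, -0.4]
gripper_width: 0.009
gripper_force: 0.1
```

```bash
python3 -c "
from h import *
go(-33,0,78.5)"
```

```text
t 4.85 dock mm [-33.5  -2.4  79.5] F dock [ 0.6 -0.1 -0.4] w 0.8 gf 0.1 rot err toolframe deg [-0.   -0.01  0.01]
shift now-axes [-0.5  2.4  1. ] target-axes [-0.5  2.4  1. ] turn [-0.   -0.01  0.01]
```

Nothing solid is felt yet, so I'll press down in small steps.

>>> play_rows --steps '[{"ax":0,"ay":0,"az":0,"dx":0,"dy":0,"dz":0.5,"claw":0},{"ax":0,"ay":0,"az":0,"dx":0,"dy":0,"dz":0.5,"claw":0},{"ax":0,"ay":0,"az":0,"dx":0,"dy":0,"dz":0.5,"claw":0},{"ax":0,"ay":0,"az":0,"dx":0,"dy":0,"dz":0,"claw":0}]'

```text
time_s: 5.25
tcp_pos: [0.5664, -0.0489, 0.0789]
ee_rot: [[-0.903, 0.43, -0.0], [0.43, 0.903, -0.0], [-0.0, -0.0, -1.0]]
wrist_force: [-1.7, -0.3, 5.3]
gripper_width: 0.007
gripper_force: 2.8
```

```bash
python3 -c "
from h import *
st()"
```

```text
t 5.25 dock mm [-33.4  -2.4  78.9] F dock [-1.4 -1.   5.3] w 0.6 gf 2.8 rot err toolframe deg [-0.01  0.    0.03]
```

>>> play_rows --steps '[{"ax":0,"ay":0,"az":0,"dx":0,"dy":0,"dz":0.5,"claw":0},{"ax":0,"ay":0,"az":0,"dx":0,"dy":0,"dz":0,"claw":0},{"ax":0,"ay":0,"az":0,"dx":0,"dy":0,"dz":-5,"claw":0},{"ax":0,"ay":0,"az":0,"dx":0,"dy":0,"dz":-30,"claw":0},{"ax":0,"ay":0,"az":0,"dx":0,"dy":0,"dz":-30,"claw":0},{"ax":0,"ay":0,"az":0,"dx":0,"dy":0,"dz":-30,"claw":87},{"ax":0,"ay":0,"az":0,"dx":0,"dy":0,"dz":-30,"claw":87},{"ax":0,"ay":0,"az":0,"dx":0,"dy":0,"dz":0,"claw":87},{"ax":0,"ay":0,"az":0,"dx":0,"dy":0,"dz":0,"claw":87}]'

```text
time_s: 6.15
tcp_pos: [0.5664, -0.0488, 0.2029]
ee_rot: [[-0.903, 0.431, 0.001], [0.431, 0.903, 0.001], [-0.001, 0.001, -1.0]]
wrist_force: [0.2, -0.0, -1.8]
gripper_width: 0.281
gripper_force: 0.0
```

Run:
```python
from h import *
go(36,0.7,205)
ims=[]
for n in("scene","side","wrist"):
    c=capture(n); P=(cloud(c)-C)@D*1000; f=c["frame"]
    X=P[c["range_z"]>0]
    q=X[(X[:,0]>-58)&(X[:,0]<-16)&(abs(X[:,1])<50)&(X[:,2]<130)&(X[:,2]>30)]
    if len(q): print(n,"cover z pct",np.percentile(q[:,2],[2,25,50,75,98]).round(1),len(q))
    q=X[(abs(X[:,2]-171)<4)&(abs(X[:,0]-36)<12)&(abs(X[:,1])<35)]
    if len(q)>5: print("tab x",np.percentile(q[:,0],[2,98]).round(1),"y",np.percentile(q[:,1],[2,98]).round(1),"z",np.median(q[:,2]).round(1),len(q))
    q=X[(abs(X[:,2]-60)<5)&(abs(X[:,0])<90)&(abs(X[:,1])<80)]
    if len(q)>50: print("top",cv2.minAreaRect(q[:,:2].astype(np.float32)))
    b=(200,140,180,135) if n=='scene' else (220,120,180,135)
    ims.append(cv2.resize(f if n=='wrist' else f[b[1]:b[1]+b[3],b[0]:b[0]+b[2]],(400,280)))
cv2.imwrite('pics/b.png',np.vstack([np.hstack(ims[:2]),np.hstack([ims[2],ims[2]*0])]))
```

```text
t 6.15 dock mm [-33.5  -2.2 202.9] F dock [ 0.2  0.1 -1.8] w 24.5 gf 0.0 rot err toolframe deg [ 0.07  0.03 -0.01]
shift now-axes [-69.5   2.9  -2. ] target-axes [-69.5   2.9  -2.1] turn [ 0.07  0.03 -0.01]
scene cover z pct [61.2 63.3 64.2 65.  67. ] 581
tab x [29.8 42.9] y [-20.1  21.8] z 170.9 108
top ((0.40729522705078125, 0.2346343994140625), (150.727783203125, 132.23081970214844), 0.1532910317182541)
side cover z pct [61.9 64.2 64.9 65.7 67.5] 503
tab x [28.1 42.3] y [-19.7  20.4] z 171.5 84
top ((-0.291656494140625, -1.168060302734375), (133.2583465576172, 152.95181274414062), 89.44416809082031)
wrist cover z pct [62.7 63.7 64.2 64.7 66.2] 4907
top ((-22.677377700805664, 0.51318359375), (130.65914916992188, 106.66947937011719), 89.89586639404297)
```

View pics/b.png

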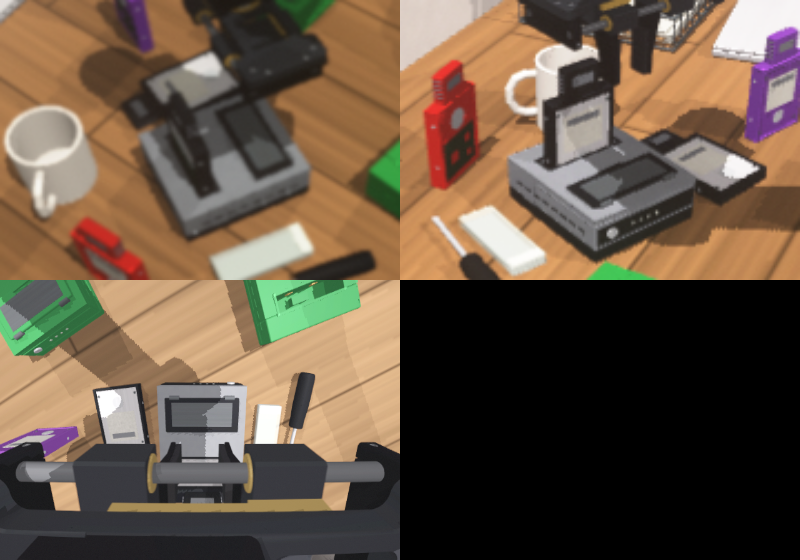

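>>> play_rows --steps '[{"ax":0,"ay":0,"az":0,"dx":-10,"dy":2.8,"dz":-2,"claw":87},{"ax":0,"ay":0,"az":0,"dx":-10,"dy":0,"dz":0,"claw":87},{"ax":0,"ay":0,"az":0,"dx":-10,"dy":0,"dz":0,"claw":87},{"ax":0,"ay":0,"az":0,"dx":-10,"dy":0,"dz":0,"claw":87},{"ax":0,"ay":0,"az":0,"dx":-10,"dy":0,"dz":0,"claw":87},{"ax":0,"ay":0,"az":0,"dx":-10,"dy":0,"dz":0,"claw":87},{"ax":0,"ay":0,"az":0,"dx":-9.4,"dy":0,"dz":0,"claw":87},{"ax":0,"ay":0,"az":0,"dx":0,"dy":0,"dz":0,"claw":87},{"ax":0,"ay":0,"az":0,"dx":0,"dy":0,"dz":0,"claw":87},{"ax":0,"ay":0,"az":0,"dx":0,"dy":0,"dz":10,"claw":87},{"ax":0,"ay":0,"az":0,"dx":0,"dy":0,"dz":10,"claw":87},{"ax":0,"ay":0,"az":0,"dx":0,"dy":0,"dz":10,"claw":87},{"ax":0,"ay":0,"az":0,"dx":0,"dy":0,"dz":10,"claw":87},{"ax":0,"ay":0,"az":0,"dx":0,"dy":0,"dz":10,"claw":87},{"ax":0,"ay":0,"az":0,"dx":0,"dy":0,"dz":0,"claw":50},{"ax":0,"ay":0,"az":0,"dx":0,"dy":0,"dz":0,"claw":50},{"ax":0,"ay":0,"az":0,"dx":0,"dy":0,"dz":0,"claw":50},{"ax":0,"ay":0,"az":0,"dx":0,"dy":0,"dz":0,"claw":50},{"ax":0,"ay":0,"az":0,"dx":0,"dy":0,"dz":0,"claw":50}]'

```text
time_s: 8.2
tcp_pos: [0.6306, -0.0763, 0.1551]
ee_rot: [[-0.903, 0.43, 0.001], [0.43, 0.903, 0.0], [-0.001, 0.0, -1.0]]
wrist_force: [-0.1, -0.8, 0.1]
gripper_width: 0.636
gripper_force: 0.0
```

```bash
python3 -c "
from h import *
go(36,0.6,155)"
```

```text
t 8.2 dock mm [ 36.3   0.6 155.1] F dock [ 0.3 -0.8  0.1] w 55.4 gf 0.0 rot err toolframe deg [0.03 0.05 0.01]
shift now-axes [0.3 0.  0.1] target-axes [0.3 0.  0.1] turn [0.03 0.05 0.01]
```

>>> play_rows --steps '[{"ax":0,"ay":0,"az":0,"dx":0,"dy":0,"dz":0,"claw":48},{"ax":0,"ay":0,"az":0,"dx":0,"dy":0,"dz":0,"claw":47},{"ax":0,"ay":0,"az":0,"dx":0,"dy":0,"dz":0,"claw":46},{"ax":0,"ay":0,"az":0,"dx":0,"dy":0,"dz":0,"claw":45},{"ax":0,"ay":0,"az":0,"dx":0,"dy":0,"dz":0,"claw":44},{"ax":0,"ay":0,"az":0,"dx":0,"dy":0,"dz":0,"claw":43}]'

```text
time_s: 8.8
tcp_pos: [0.6301, -0.0767, 0.1546]
ee_rot: [[-0.903, 0.43, -0.001], [0.43, 0.903, -0.001], [0.0, -0.001, -1.0]]
wrist_force: [-1.2, -1.5, 0.1]
gripper_width: 0.504
gripper_force: 23.0
```

```bash
python3 -c "
from h import *
st();print(sense()['moment'])"
```

```text
t 8.8 dock mm [ 36.   -0.  154.6] F dock [-0.5 -1.9  0.1] w 43.8 gf 23.0 rot err toolframe deg [-0.06 -0.02  0.01]
[-0.56315768  0.14199279  0.00069587]
```

>>> play_rows --steps '[{"ax":0,"ay":0,"az":0,"dx":0,"dy":0,"dz":0,"claw":20},{"ax":0,"ay":0,"az":0,"dx":0,"dy":0,"dz":0,"claw":20},{"ax":1.08,"ay":0,"az":0,"dx":0,"dy":2.32,"dz":-0.22,"claw":20},{"ax":1.08,"ay":0,"az":0,"dx":0,"dy":2.32,"dz":-0.22,"claw":20},{"ax":1.08,"ay":0,"az":0,"dx":0,"dy":2.32,"dz":-0.22,"claw":20},{"ax":1.08,"ay":0,"az":0,"dx":0,"dy":2.32,"dz":-0.22,"claw":20},{"ax":1.08,"ay":0,"az":0,"dx":0,"dy":2.32,"dz":-0.22,"claw":20},{"ax":1.08,"ay":0,"az":0,"dx":0,"dy":2.32,"dz":-0.22,"claw":20},{"ax":0,"ay":0,"az":0,"dx":0,"dy":0,"dz":0,"claw":20}]'

```text
time_s: 9.7
tcp_pos: [0.6361, -0.0635, 0.1549]
ee_rot: [[-0.903, 0.426, -0.051], [0.429, 0.897, -0.104], [0.001, -0.116, -0.993]]
wrist_force: [-1.8, -5.2, -0.6]
gripper_width: 0.505
gripper_force: 30.0
```

```bash
cat >> h.py <<'E'
def dr():
    p,R=st(); b=p+R@np.array([0,0,.1228]); print("drive bottom dock mm",((b-C)@D*1000).round(2), "moment",(np.array(sense()["moment"])@D).round(2))
E
python3 -c "
from h import *
dr()"
```

```text
t 9.7 dock mm [ 35.7  14.4 154.9] F dock [ 0.6 -5.5 -0.6] w 43.9 gf 30.0 rot err toolframe deg [-6.64 -0.07  0.07]
drive bottom dock mm [35.61  0.25 32.9 ] moment [-1.79 -0.36  0.04]
```

>>> play_rows --steps '[{"ax":-1.08,"ay":0,"az":0,"dx":0,"dy":-2.17,"dz":-0.13,"claw":20},{"ax":-1.08,"ay":0,"az":0,"dx":0,"dy":-2.17,"dz":-0.13,"claw":20},{"ax":-1.08,"ay":0,"az":0,"dx":0,"dy":-2.17,"dz":-0.13,"claw":20},{"ax":-1.08,"ay":0,"az":0,"dx":0,"dy":-2.17,"dz":-0.13,"claw":20},{"ax":-1.08,"ay":0,"az":0,"dx":0,"dy":-2.17,"dz":-0.13,"claw":20},{"ax":-1.08,"ay":0,"az":0,"dx":0,"dy":-2.17,"dz":-0.13,"claw":20}]'

```text
time_s: 10.3
tcp_pos: [0.6306, -0.0754, 0.1565]
ee_rot: [[-0.902, 0.431, 0.001], [0.431, 0.902, 0.002], [0.0, 0.002, -1.0]]
wrist_force: [-1.0, -2.3, -4.9]
gripper_width: 0.503
gripper_force: 30.0
```

```bash
python3 -c "
from h import *
dr()"
```

```text
t 10.3 dock mm [ 35.9   1.4 156.5] F dock [ 0.2 -2.5 -4.9] w 43.7 gf 30.0 rot err toolframe deg [ 0.12 -0.02 -0.02]
drive bottom dock mm [35.83  1.66 33.72] moment [-1.1  -0.12 -0.01]
```

>>> play_rows --steps '[{"ax":-1.08,"ay":0,"az":0,"dx":0,"dy":-2.17,"dz":-0.13,"claw":20},{"ax":-1.08,"ay":0,"az":0,"dx":0,"dy":-2.17,"dz":-0.13,"claw":20},{"ax":-1.08,"ay":0,"az":0,"dx":0,"dy":-2.17,"dz":-0.13,"claw":20},{"ax":-1.08,"ay":0,"az":0,"dx":0,"dy":-2.17,"dz":-0.13,"claw":20},{"ax":-1.08,"ay":0,"az":0,"dx":0,"dy":-2.17,"dz":-0.13,"claw":20},{"ax":-1.08,"ay":0,"az":0,"dx":0,"dy":-2.17,"dz":-0.13,"claw":20}]'

```text
time_s: 10.9
tcp_pos: [0.6252, -0.0872, 0.1572]
ee_rot: [[-0.903, 0.427, 0.05], [0.43, 0.897, 0.103], [-0.0, 0.115, -0.993]]
wrist_force: [-1.2, -1.0, -3.7]
gripper_width: 0.502
gripper_force: 30.0
```

```bash
python3 -c "
from h import *
dr()
for n in ('scene','side'):
    c=capture(n);P=(cloud(c)-C)@D*1000; X=P[c['range_z']>0]
    q=X[(abs(X[:,2]-60)<5)&(abs(X[:,0])<90)&(abs(X[:,1])<80)]
    print('top',cv2.minAreaRect(q[:,:2].astype(np.float32)), np.median(q[:,2]))
"
```

```text
t 10.9 dock mm [ 36.1 -11.6 157.2] F dock [-0.7 -1.4 -3.7] w 43.6 gf 30.0 rot err toolframe deg [6.57 0.01 0.01]
drive bottom dock mm [36.13  2.43 35.17] moment [-1.25  0.07 -0.01]
top ((0.4022216796875, 1.2946243286132812), (150.8081512451172, 132.2131805419922), 0.373505175113678) 59.83791218997347
top ((-0.4599151611328125, -0.7692947387695312), (133.1699676513672, 153.64620971679688), 89.6927490234375) 60.55454369593377
```

>>> play_rows --steps '[{"ax":1.08,"ay":0,"az":0,"dx":0,"dy":2.06,"dz":-0.13,"claw":20},{"ax":1.08,"ay":0,"az":0,"dx":0,"dy":2.06,"dz":-0.13,"claw":20},{"ax":1.08,"ay":0,"az":0,"dx":0,"dy":2.06,"dz":-0.13,"claw":20},{"ax":1.08,"ay":0,"az":0,"dx":0,"dy":2.06,"dz":-0.13,"claw":20},{"ax":1.08,"ay":0,"az":0,"dx":0,"dy":2.06,"dz":-0.13,"claw":20},{"ax":1.08,"ay":0,"az":0,"dx":0,"dy":2.06,"dz":-0.13,"claw":20},{"ax":1.08,"ay":0,"az":0,"dx":0,"dy":2.06,"dz":-0.13,"claw":20},{"ax":1.08,"ay":0,"az":0,"dx":0,"dy":2.06,"dz":-0.13,"claw":20},{"ax":1.08,"ay":0,"az":0,"dx":0,"dy":2.06,"dz":-0.13,"claw":20},{"ax":1.08,"ay":0,"az":0,"dx":0,"dy":2.06,"dz":-0.13,"claw":20},{"ax":1.08,"ay":0,"az":0,"dx":0,"dy":2.06,"dz":-0.13,"claw":20},{"ax":1.08,"ay":0,"az":0,"dx":0,"dy":2.06,"dz":-0.13,"claw":20}]'

```text
time_s: 12.2
tcp_pos: [0.6363, -0.0644, 0.1589]
ee_rot: [[-0.903, 0.428, -0.048], [0.43, 0.897, -0.103], [-0.001, -0.113, -0.994]]
wrist_force: [1.3, 2.4, -5.0]
gripper_width: 0.501
gripper_force: 30.0
```

```bash
python3 -c "
from h import *
dr()"
```

```text
t 12.2 dock mm [ 36.3  13.7 158.9] F dock [ 0.1  2.7 -5. ] w 43.6 gf 30.0 rot err toolframe deg [-6.51  0.05  0.01]
drive bottom dock mm [36.39 -0.18 36.87] moment [ 1.74  0.06 -0.01]
```

>>> play_rows --steps '[{"ax":-1.08,"ay":0,"az":0,"dx":0,"dy":-2.15,"dz":-0.13,"claw":20},{"ax":-1.08,"ay":0,"az":0,"dx":0,"dy":-2.15,"dz":-0.13,"claw":20},{"ax":-1.08,"ay":0,"az":0,"dx":0,"dy":-2.15,"dz":-0.13,"claw":20},{"ax":-1.08,"ay":0,"az":0,"dx":0,"dy":-2.15,"dz":-0.13,"claw":20},{"ax":-1.08,"ay":0,"az":0,"dx":0,"dy":-2.15,"dz":-0.13,"claw":20},{"ax":-1.08,"ay":0,"az":0,"dx":0,"dy":-2.15,"dz":-0.13,"claw":20},{"ax":-1.08,"ay":0,"az":0,"dx":0,"dy":-2.15,"dz":-0.13,"claw":20},{"ax":-1.08,"ay":0,"az":0,"dx":0,"dy":-2.15,"dz":-0.13,"claw":20},{"ax":-1.08,"ay":0,"az":0,"dx":0,"dy":-2.15,"dz":-0.13,"claw":20},{"ax":-1.08,"ay":0,"az":0,"dx":0,"dy":-2.15,"dz":-0.13,"claw":20},{"ax":-1.08,"ay":0,"az":0,"dx":0,"dy":-2.15,"dz":-0.13,"claw":20},{"ax":-1.08,"ay":0,"az":0,"dx":0,"dy":-2.15,"dz":-0.13,"claw":20}]'

```text
time_s: 13.4
tcp_pos: [0.6241, -0.0889, 0.1605]
ee_rot: [[-0.903, 0.428, 0.048], [0.43, 0.897, 0.102], [0.001, 0.113, -0.994]]
wrist_force: [-0.8, -3.6, -3.4]
gripper_width: 0.504
gripper_force: 30.0
```

```bash
python3 -c "
from h import *
dr()
for n in ('scene','side'):
    c=capture(n);P=(cloud(c)-C)@D*1000; X=P[c['range_z']>0]
    q=X[(abs(X[:,2]-60)<5)&(abs(X[:,0])<90)&(abs(X[:,1])<80)]
    print('top',cv2.minAreaRect(q[:,:2].astype(np.float32)), np.median(q[:,2]))
"
```

```text
t 13.4 dock mm [ 35.9 -13.6 160.5] F dock [ 0.9 -3.6 -3.4] w 43.8 gf 30.0 rot err toolframe deg [ 6.48 -0.04  0.01]
drive bottom dock mm [35.8   0.24 38.51] moment [-1.62 -0.26 -0.09]
top ((0.205902099609375, -0.5180435180664062), (131.84873962402344, 151.0653076171875), 89.41313171386719) 59.817345462434886
top ((-0.706085205078125, -2.0935516357421875), (134.4842987060547, 152.73419189453125), 89.54661560058594) 60.55566604213824
```

>>> play_rows --steps '[{"ax":1.08,"ay":0,"az":0,"dx":0,"dy":2.18,"dz":-0.13,"claw":20},{"ax":1.08,"ay":0,"az":0,"dx":0,"dy":2.18,"dz":-0.13,"claw":20},{"ax":1.08,"ay":0,"az":0,"dx":0,"dy":2.18,"dz":-0.13,"claw":20},{"ax":1.08,"ay":0,"az":0,"dx":0,"dy":2.18,"dz":-0.13,"claw":20},{"ax":1.08,"ay":0,"az":0,"dx":0,"dy":2.18,"dz":-0.13,"claw":20},{"ax":1.08,"ay":0,"az":0,"dx":0,"dy":2.18,"dz":-0.13,"claw":20},{"ax":1.08,"ay":0,"az":0,"dx":0,"dy":2.18,"dz":-0.13,"claw":20},{"ax":1.08,"ay":0,"az":0,"dx":0,"dy":2.18,"dz":-0.13,"claw":20},{"ax":1.08,"ay":0,"az":0,"dx":0,"dy":2.18,"dz":-0.13,"claw":20},{"ax":1.08,"ay":0,"az":0,"dx":0,"dy":2.18,"dz":-0.13,"claw":20},{"ax":1.08,"ay":0,"az":0,"dx":0,"dy":2.18,"dz":-0.13,"claw":20},{"ax":1.08,"ay":0,"az":0,"dx":0,"dy":2.18,"dz":-0.13,"claw":20}]'

```text
time_s: 14.7
tcp_pos: [0.6366, -0.0637, 0.1625]
ee_rot: [[-0.903, 0.428, -0.047], [0.43, 0.897, -0.102], [-0.001, -0.113, -0.994]]
wrist_force: [0.8, 1.8, -3.4]
gripper_width: 0.503
gripper_force: 30.0
```

```bash
python3 -c "
from h import *
dr()"
```

```text
t 14.7 dock mm [ 36.3  14.5 162.5] F dock [-0.   2.  -3.4] w 43.8 gf 30.0 rot err toolframe deg [-6.47  0.07  0.02]
drive bottom dock mm [36.49  0.68 40.53] moment [ 1.17  0.16 -0.03]
```

>>> play_rows --steps '[{"ax":-1.08,"ay":0,"az":0,"dx":0,"dy":-2.2,"dz":-0.13,"claw":20},{"ax":-1.08,"ay":0,"az":0,"dx":0,"dy":-2.2,"dz":-0.13,"claw":20},{"ax":-1.08,"ay":0,"az":0,"dx":0,"dy":-2.2,"dz":-0.13,"claw":20},{"ax":-1.08,"ay":0,"az":0,"dx":0,"dy":-2.2,"dz":-0.13,"claw":20},{"ax":-1.08,"ay":0,"az":0,"dx":0,"dy":-2.2,"dz":-0.13,"claw":20},{"ax":-1.08,"ay":0,"az":0,"dx":0,"dy":-2.2,"dz":-0.13,"claw":20},{"ax":-1.08,"ay":0,"az":0,"dx":0,"dy":-2.2,"dz":-0.13,"claw":20},{"ax":-1.08,"ay":0,"az":0,"dx":0,"dy":-2.2,"dz":-0.13,"claw":20},{"ax":-1.08,"ay":0,"az":0,"dx":0,"dy":-2.2,"dz":-0.13,"claw":20},{"ax":-1.08,"ay":0,"az":0,"dx":0,"dy":-2.2,"dz":-0.13,"claw":20},{"ax":-1.08,"ay":0,"az":0,"dx":0,"dy":-2.2,"dz":-0.13,"claw":20},{"ax":-1.08,"ay":0,"az":0,"dx":0,"dy":-2.2,"dz":-0.13,"claw":20}]'

```text
time_s: 15.9
tcp_pos: [0.6248, -0.0895, 0.1666]
ee_rot: [[-0.903, 0.427, 0.051], [0.43, 0.897, 0.101], [-0.002, 0.114, -0.994]]
wrist_force: [-2.5, 1.5, 8.5]
gripper_width: 0.502
gripper_force: 30.0
```

```bash
python3 -c "
from h import *
dr()"
```

```text
t 15.9 dock mm [ 36.8 -13.9 166.6] F dock [-2.9  0.3  8.5] w 43.7 gf 30.0 rot err toolframe deg [6.52 0.14 0.04]
drive bottom dock mm [37.08  0.09 44.57] moment [0.12 0.9  0.07]
```

>>> play_rows --steps '[{"ax":0,"ay":0,"az":0,"dx":0,"dy":0,"dz":0,"claw":20},{"ax":0,"ay":0,"az":0,"dx":0,"dy":0,"dz":0,"claw":20},{"ax":1.08,"ay":0,"az":0,"dx":0,"dy":2.3,"dz":-0.1,"claw":20},{"ax":1.08,"ay":0,"az":0,"dx":0,"dy":2.3,"dz":-0.1,"claw":20},{"ax":1.08,"ay":0,"az":0,"dx":0,"dy":2.3,"dz":-0.1,"claw":20},{"ax":1.08,"ay":0,"az":0,"dx":0,"dy":2.3,"dz":-0.1,"claw":20},{"ax":1.08,"ay":0,"az":0,"dx":0,"dy":2.3,"dz":-0.1,"claw":20},{"ax":1.08,"ay":0,"az":0,"dx":0,"dy":2.3,"dz":-0.1,"claw":20},{"ax":0,"ay":0,"az":0,"dx":0,"dy":0,"dz":0,"claw":20},{"ax":0,"ay":0,"az":0,"dx":0,"dy":0,"dz":0,"claw":20}]'

```text
time_s: 16.9
tcp_pos: [0.6308, -0.0754, 0.1655]
ee_rot: [[-0.903, 0.43, 0.0], [0.43, 0.903, 0.001], [-0.0, 0.001, -1.0]]
wrist_force: [0.7, -1.9, 2.6]
gripper_width: 0.502
gripper_force: 30.0
```

```bash
python3 -c "
from h import *
dr()
for n in ('scene','side'):
    c=capture(n);P=(cloud(c)-C)@D*1000; X=P[c['range_z']>0]
    q=X[(abs(X[:,2]-60)<5)&(abs(X[:,0])<90)&(abs(X[:,1])<80)]
    print('top',cv2.minAreaRect(q[:,:2].astype(np.float32)), np.median(q[:,2]))
    q=X[(abs(X[:,2]-95)<30)&(abs(X[:,0]-36)<15)&(abs(X[:,1])<60)]
    print('drive y',np.percentile(q[:,1],[1,99]),'x',np.percentile(q[:,0],[1,99]))
"
```

```text
t 16.9 dock mm [ 36.    1.5 165.5] F dock [ 1.4 -1.5  2.6] w 43.6 gf 30.0 rot err toolframe deg [0.04 0.   0.03]
drive bottom dock mm [36.04  1.59 42.69] moment [-0.63 -0.28 -0.02]
top ((0.6060409545898438, -0.255523681640625), (132.14047241210938, 150.6388397216797), 89.6488037109375) 59.65481918570881
drive y [ 0.94318416 42.14916109] x [28.01512829 45.41589711]
top ((-0.6705856323242188, -1.6688003540039062), (133.33746337890625, 153.9287872314453), 89.87825012207031) 60.60027992570011
drive y [-36.57420471  40.44685306] x [25.27688065 43.2383966 ]
```

>>> play_rows --steps '[{"ax":1.08,"ay":0,"az":0,"dx":0,"dy":2.2,"dz":-0.15,"claw":20},{"ax":1.08,"ay":0,"az":0,"dx":0,"dy":2.2,"dz":-0.15,"claw":20},{"ax":1.08,"ay":0,"az":0,"dx":0,"dy":2.2,"dz":-0.15,"claw":20},{"ax":1.08,"ay":0,"az":0,"dx":0,"dy":2.2,"dz":-0.15,"claw":20},{"ax":1.08,"ay":0,"az":0,"dx":0,"dy":2.2,"dz":-0.15,"claw":20},{"ax":1.08,"ay":0,"az":0,"dx":0,"dy":2.2,"dz":-0.15,"claw":20},{"ax":0,"ay":0,"az":0,"dx":0,"dy":0,"dz":0,"claw":20}]'

```text
time_s: 17.7
tcp_pos: [0.6369, -0.0631, 0.1664]
ee_rot: [[-0.903, 0.426, -0.048], [0.429, 0.897, -0.103], [-0.001, -0.114, -0.994]]
wrist_force: [0.1, 1.7, 6.0]
gripper_width: 0.503
gripper_force: 30.0
```

```bash
python3 -c "
from h import *
dr()"
```

```text
t 17.7 dock mm [ 36.3  15.2 166.4] F dock [-0.7  1.5  6. ] w 43.8 gf 30.0 rot err toolframe deg [-6.53  0.06  0.09]
drive bottom dock mm [36.43  1.24 44.39] moment [ 0.74  0.07 -0.01]
```

>>> play_rows --steps '[{"ax":-1.08,"ay":0,"az":0,"dx":0,"dy":-2.25,"dz":-0.13,"claw":20},{"ax":-1.08,"ay":0,"az":0,"dx":0,"dy":-2.25,"dz":-0.13,"claw":20},{"ax":-1.08,"ay":0,"az":0,"dx":0,"dy":-2.25,"dz":-0.13,"claw":20},{"ax":-1.08,"ay":0,"az":0,"dx":0,"dy":-2.25,"dz":-0.13,"claw":20},{"ax":-1.08,"ay":0,"az":0,"dx":0,"dy":-2.25,"dz":-0.13,"claw":20},{"ax":-1.08,"ay":0,"az":0,"dx":0,"dy":-2.25,"dz":-0.13,"claw":20},{"ax":-1.08,"ay":0,"az":0,"dx":0,"dy":-2.25,"dz":-0.13,"claw":20},{"ax":-1.08,"ay":0,"az":0,"dx":0,"dy":-2.25,"dz":-0.13,"claw":20},{"ax":-1.08,"ay":0,"az":0,"dx":0,"dy":-2.25,"dz":-0.13,"claw":20},{"ax":-1.08,"ay":0,"az":0,"dx":0,"dy":-2.25,"dz":-0.13,"claw":20},{"ax":0,"ay":0,"az":0,"dx":0,"dy":0,"dz":0,"claw":20}]'

```text
time_s: 18.8
tcp_pos: [0.6262, -0.0849, 0.1681]
ee_rot: [[-0.902, 0.43, 0.033], [0.431, 0.9, 0.069], [0.0, 0.076, -0.997]]
wrist_force: [0.4, -0.2, -2.1]
gripper_width: 0.506
gripper_force: 30.0
```

```bash
python3 -c "
from h import *
dr()"
```

```text
t 18.8 dock mm [ 36.   -9.1 168.1] F dock [ 0.5 -0.  -2.1] w 44.0 gf 30.0 rot err toolframe deg [ 4.36 -0.01 -0.06]
drive bottom dock mm [35.97  0.27 45.64] moment [-0.23 -0.05 -0.01]
```

>>> play_rows --steps '[{"ax":1.09,"ay":0,"az":0,"dx":0,"dy":2.3,"dz":-0.1,"claw":20},{"ax":1.09,"ay":0,"az":0,"dx":0,"dy":2.3,"dz":-0.1,"claw":20},{"ax":1.09,"ay":0,"az":0,"dx":0,"dy":2.3,"dz":-0.1,"claw":20},{"ax":1.09,"ay":0,"az":0,"dx":0,"dy":2.3,"dz":-0.1,"claw":20},{"ax":0,"ay":0,"az":0,"dx":0,"dy":0,"dz":0,"claw":20},{"ax":0,"ay":0,"az":0,"dx":0,"dy":0,"dz":-1,"claw":20},{"ax":0,"ay":0,"az":0,"dx":0,"dy":0,"dz":-2,"claw":20},{"ax":0,"ay":0,"az":0,"dx":0,"dy":0,"dz":-2,"claw":20},{"ax":0,"ay":0,"az":0,"dx":0,"dy":0,"dz":-3,"claw":20},{"ax":0,"ay":0,"az":0,"dx":0,"dy":0,"dz":-3,"claw":20},{"ax":0,"ay":0,"az":0,"dx":0,"dy":0,"dz":-3,"claw":20},{"ax":0,"ay":0,"az":0,"dx":0,"dy":0,"dz":-3,"claw":20},{"ax":0,"ay":0,"az":0,"dx":0,"dy":0,"dz":-3,"claw":20},{"ax":0,"ay":0,"az":0,"dx":0,"dy":0,"dz":-3,"claw":20},{"ax":0,"ay":0,"az":0,"dx":0,"dy":0,"dz":-3,"claw":20},{"ax":0,"ay":0,"az":0,"dx":0,"dy":0,"dz":-2,"claw":20},{"ax":0,"ay":0,"az":0,"dx":0,"dy":0,"dz":-1,"claw":20},{"ax":0,"ay":0,"az":0,"dx":0,"dy":0,"dz":0,"claw":20},{"ax":0,"ay":0,"az":0,"dx":0,"dy":0,"dz":0,"claw":20},{"ax":0,"ay":0,"az":0,"dx":0,"dy":0,"dz":0,"claw":20}]'

```text
time_s: 20.8
tcp_pos: [0.6304, -0.0759, 0.1976]
ee_rot: [[-0.903, 0.43, -0.001], [0.43, 0.903, -0.001], [0.0, -0.001, -1.0]]
wrist_force: [-0.4, -0.1, -2.8]
gripper_width: 0.501
gripper_force: 30.0
```

Run:
```python
from h import *
dr()
ims=[]
for n in("scene","side"):
    c=capture(n);f=c["frame"];P=(cloud(c)-C)@D*1000; X=P[c['range_z']>0]
    q=X[(abs(X[:,2]-60)<5)&(abs(X[:,0])<90)&(abs(X[:,1])<80)]
    print('top',cv2.minAreaRect(q[:,:2].astype(np.float32)))
    q=X[(abs(X[:,0]-28)<5)&(abs(X[:,1])<30)&(X[:,2]>66)&(X[:,2]<170)]; print("drive face zmin",np.percentile(q[:,2],[0,2]) if len(q) else 0)
    for z in (90,150):
        r=q[abs(q[:,2]-z)<8]; print(z,np.median(r[:,0]) if len(r) else None)
    b=(200,140,180,135) if n=='scene' else (220,120,180,135)
    ims.append(cv2.resize(f[b[1]:b[1]+b[3],b[0]:b[0]+b[2]],(400,300)))
cv2.imwrite('pics/c.png',np.hstack(ims))
```

```text
t 20.8 dock mm [ 36.    0.8 197.6] F dock [-0.3 -0.3 -2.8] w 43.6 gf 30.0 rot err toolframe deg [-0.05 -0.02  0.  ]
drive bottom dock mm [35.91  0.72 74.76] moment [-0.04 -0.06  0.02]
top ((-0.03937530517578125, 0.4322967529296875), (132.71475219726562, 151.64698791503906), 89.16474151611328)
drive face zmin 0
90 None
150 None
top ((-0.5444412231445312, -1.8726882934570312), (132.90061950683594, 153.08778381347656), 89.50546264648438)
drive face zmin [74.39380863 77.21664571]
90 28.946942222513428
150 28.57405855427296
```

View pics/c.png

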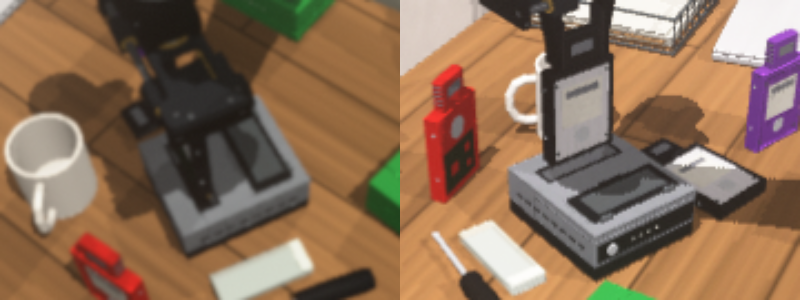

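The drive is upright with its lower edge at 75 mm, 15 mm above the slot. The cover is shut and the dock is in place. I'll hold still for a moment, then hand in.

>>> play_rows --steps '[{"ax":0,"ay":0,"az":0,"dx":0,"dy":0,"dz":0,"claw":20},{"ax":0,"ay":0,"az":0,"dx":0,"dy":0,"dz":0,"claw":20},{"ax":0,"ay":0,"az":0,"dx":0,"dy":0,"dz":0,"claw":20},{"ax":0,"ay":0,"az":0,"dx":0,"dy":0,"dz":0,"claw":20},{"ax":0,"ay":0,"az":0,"dx":0,"dy":0,"dz":0,"claw":20},{"ax":0,"ay":0,"az":0,"dx":0,"dy":0,"dz":0,"claw":20},{"ax":0,"ay":0,"az":0,"dx":0,"dy":0,"dz":0,"claw":20},{"ax":0,"ay":0,"az":0,"dx":0,"dy":0,"dz":0,"claw":20},{"ax":0,"ay":0,"az":0,"dx":0,"dy":0,"dz":0,"claw":20},{"ax":0,"ay":0,"az":0,"dx":0,"dy":0,"dz":0,"claw":20},{"ax":0,"ay":0,"az":0,"dx":0,"dy":0,"dz":0,"claw":20},{"ax":0,"ay":0,"az":0,"dx":0,"dy":0,"dz":0,"claw":20},{"ax":0,"ay":0,"az":0,"dx":0,"dy":0,"dz":0,"claw":20},{"ax":0,"ay":0,"az":0,"dx":0,"dy":0,"dz":0,"claw":20},{"ax":0,"ay":0,"az":0,"dx":0,"dy":0,"dz":0,"claw":20},{"ax":0,"ay":0,"az":0,"dx":0,"dy":0,"dz":0,"claw":20},{"ax":0,"ay":0,"az":0,"dx":0,"dy":0,"dz":0,"claw":20},{"ax":0,"ay":0,"az":0,"dx":0,"dy":0,"dz":0,"claw":20},{"ax":0,"ay":0,"az":0,"dx":0,"dy":0,"dz":0,"claw":20},{"ax":0,"ay":0,"az":0,"dx":0,"dy":0,"dz":0,"claw":20}]'

```text
time_s: 22.9
tcp_pos: [0.6305, -0.0759, 0.1978]
ee_rot: [[-0.903, 0.43, -0.0], [0.43, 0.903, -0.001], [-0.0, -0.001, -1.0]]
wrist_force: [0.1, -0.9, -1.8]
gripper_width: 0.503
gripper_force: 30.0
```

```bash
python3 -c "
from h import *
dr();print(finish_job())"
```

```text
t 22.9 dock mm [ 36.1   0.9 197.8] F dock [ 0.5 -0.7 -1.8] w 43.8 gf 30.0 rot err toolframe deg [-0.04  0.    0.01]
drive bottom dock mm [36.06  0.78 74.98] moment [ 0.03 -0.04 -0.05]
the job is handed in; nothing more can be done
None
```

I handed the job in at 22.9 s: the cover is shut, the drive was rocked free and is held still and upright about 15 mm above its slot, and the dock stayed put to within the cameras' 1–2 mm.

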